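# Press the locking plugs home on conveyor rail holders

### The arm

A 6-joint arm with a two-finger parallel gripper is mounted at the origin on a cart in front of the work surface, level with it; the furniture and walls round the work are solid. World frame = base frame: x ahead of the robot, y to its left, z up, the work surface at z = 0. Lengths are in m, angles in rad, forces in N, time in s.
With the tool pointing down it reaches from about 0.25 to 0.775 m from the base axis. Payload 8.9 kg.
Tool frame: the origin (TCP) lies midway between the tips of the shut fingers; the grasp point (between the pads) lies 19 mm behind it; z points along the fingers, y is the line along which they close (so a half turn about z gives the same grasp; the last joint's range is limited). The gripper opens to 85 mm and grips with 20 to 120 N. Pads are 22 mm wide; open, the fingers measure 114 mm over their backs; the gripper's body (76 mm by 85 mm) begins 54 mm behind the grasp point. The pads swing forward as they close: fully open they stand 13 mm farther back than shut.
Start: joints at [-1.467, 0.291, -0.153, 1.127, 0, 1.431], TCP at [0.126, -0.51, 0.231] pointing down, gripper open.
Joint ranges: [-2.52, 2.52], [-0.91, 1.74], [-1.3, 1.37], [-1.96, 2.02], [-1.52, 1.47], [-3.14, 3.14]. Speed limits (rad/s): [2.22, 2.22, 2.79, 3.14, 3.14, 3.14].

### API

Orientations are given as a unit quaternion [w, x, y, z].
In Python, from bench import telemetry, optics, order, nets gives the robot as it stands.
- The arm moves only by the tool apply_moves, never from a script. Its argument "targets" is text: rows parted by semicolons, each of 5 numbers parted by spaces: the finger opening in cm, from 0 to 8.54, then the shift along the tool's x, y, z in cm, then the turn about the tool's z in rad. In form: jaw x y z twist; .... A call has 1 to 20 rows; each row shifts and turns the commanded pose from where the row before left it, along the tool's axes as they then stand; what a row does not reach is not made up. A row lasts 1/10 s, in which the tool goes at most 50 mm and 8.59 degrees, less where a joint would pass 70% of its speed; a pose out of reach is approached as far as the arm can. A call with a gripper value outside its range is refused whole. The fingers move at their own pace and stop on an object; the grip force is fixed at half the most. Time passes only in rows, so rows that do not move let the fingers close. It gives the time, the measured TCP pose, the force, the opening and the grip force at its end, in the units of the state.
- telemetry.read_state(): the state, without advancing time (a new reading comes with each control period).
- optics.read_camera(name): name is "scene" or "top" or "wrist"; returns (picture, depth): 384x512x3 uint8, blue, green, red; 384x512 float32, m along the optical axis (not along the pixel's ray), 0 where there is no reading.
- optics.camera_model(name): a dict with "intrinsics" (3x3 intrinsics, pixels), "rvec" (rotation vector, rad) and "tvec" (3), from world to camera coordinates, as OpenCV has them; the wrist camera has in their place "tool_from_camera" (4x4, takes a point from camera to tool coordinates, whose origin is the TCP and whose axes are the flange's). Camera axes: x right, y down, z forward; pixel columns grow to the right and rows downward; lengths in m; the calibration is good to about 2 mm. A picture is of the moment at which its call begins: read the wrist's pose just before it. camera_model takes no time and is no camera call.
- order.close_job(): hands the job in; it is judged then, once.
Trained networks look in the newest picture that a camera, given by its name, has taken for a name from the list of things; names that differ only in an ending like _2 or _b are one class to them, and where a whole thing is asked for, a point or a joint stands for the part that bears it (a point fixed in the world has none). Each returns a list of dicts, best first, with "score" (0 to 1); they miss things now and then, are a little off and sometimes report something else, mostly with a low value. They report only what shows in the picture. A call takes as long as a camera call.
- nets.regions_of(camera, target): "mask" (384x512 bool, what is visible of it) and "box" ([centre column, centre row, width, height] in pixels, round what is visible of it).
The state is a dict: "time": time; "q": joint angles; "joint_vel": joint speeds; "joint_torque": joint torques, N m; "eef_pos": TCP position; "tool_rot": TCP orientation; "wrist_force": force on the tool from outside, world axes, zero at the start; "ft_torque": the same for the moment, N m; "width": finger opening in m; "gripper_force": force on a finger pad.
Only numpy, scipy, OpenCV 4.12 (cv2) and the standard library are available. Lean on these libraries where they do the work, as an engineer would, in place of code of your own. Each camera call takes 0.05 s, during which the arm holds its last target. There are 200 camera calls.

### The job

Finish the rail holders lying on the bench: one at a time, snap each into the sprung clamp of the green hand press so that the jaws close over its rod, let go, and push the red plunger knob down past its soft first stop all the way to the stiff second stop to drive the white locking plug home, then let the plunger come back up. Lay every finished holder flat in the blue tray, plug upwards; drive plugs only with the press, never with the fingers, and leave the gauge block, the spanner and the soap bottle alone.

Things in the scene. Friction and masses are not known exactly. Their poses are not given: they have to be found in the camera images.
- holder1: no. 1 rail holder, 175 long, 0.2 to 0.3 kg: steel rod, diameter 24, black clamp head 40x40x30, white plug on top. Origin on the underside below the rod's axis, near the centre of mass; x along the rod to the head, z up. Rod from x -85 to +50, axis at z 12; head x +50 to +90, y +-20, z 0 to 30; plug at x +70, y 0. Lies flat, plug up. Grip across the rod at about x -15, from above
- holder2: no. 2 rail holder, 175 long, 0.2 to 0.3 kg: steel rod, diameter 24, black clamp head 40x40x30, white plug on top. Origin on the underside below the rod's axis, near the centre of mass; x along the rod to the head, z up. Rod from x -85 to +50, axis at z 12; head x +50 to +90, y +-20, z 0 to 30; plug at x +70, y 0. Lies flat, plug up. Grip across the rod at about x -15, from above
- holder3: no. 3 rail holder, 175 long, 0.2 to 0.3 kg: steel rod, diameter 24, black clamp head 40x40x30, white plug on top. Origin on the underside below the rod's axis, near the centre of mass; x along the rod to the head, z up. Rod from x -85 to +50, axis at z 12; head x +50 to +90, y +-20, z 0 to 30; plug at x +70, y 0. Lies flat, plug up. Grip across the rod at about x -15, from above
- plug1: the white locking plug of holder 1, a pin of diameter 14; origin on its axis, level with the top of the clamp head while the plug is still fully out, moving down as it is pressed
- plug2: the same of holder 2
- plug3: the same of holder 3
- plug1_depth (a joint): holder 1: depth of its white plug in m, 0 = 8 mm proud (0 to 0.002 as delivered), 0.008 = home, flush with the head's top; about 6 N drives it down and it stays where it is left
- plug2_depth (a joint): holder 2: depth of its white plug in m, 0 = 8 mm proud (0 to 0.002 as delivered), 0.008 = home, flush with the head's top; about 6 N drives it down and it stays where it is left
- plug3_depth (a joint): holder 3: depth of its white plug in m, 0 = 8 mm proud (0 to 0.002 as delivered), 0.008 = home, flush with the head's top; about 6 N drives it down and it stays where it is left
- press: green bench hand press with sprung rod clamp, fixed. Base 235x100x12; origin at table level under the clamp, x along the clamped rod towards the press column, y left of that, z up. Arm over x +53 to +148 (underside z 126), column at x +106 to +134. The foot hangs over the head's place, so a holder goes in from 40 mm or more back, along +x, then straight down; and comes out the same way
- clamp_seat (a point): at x 0, y 0, z 30 of the press: the holder's origin lies here when clamped, both frames parallel, head towards the column on the steel anvil (top z 30), rod tail in a small vee at x -68. Up to 8 mm off along x still works. Going in or out along x, keep the holder's underside between z 57 and z 70 (over the jaw tips, under the foot)
- clamp_mouth (a point): at x -15, y 0, z 54 of the press: middle of the clamp's mouth, level with the tops of the four white rolling jaw tips (x +22 and -52, y +-11). Pushing the rod straight down between them with 5 to 10 N spreads the sprung jaws, which then close over it; pulling straight up as hard frees it. From x -40 to +10 there is room for fingers beside the rod, down to z 23
- press_foot (a point): centre of the underside of the plunger's foot (diameter 22), at x +70, y 0 of the press, z 112 when up and z 60 when fully pressed; it meets the plug of a clamped holder about at the first stop
- knob_top (a point): centre of the top of the red mushroom knob (diameter 36) of the press's plunger, 233 mm above the table when up, straight above the foot; push it straight down with closed fingers
- press_knob (a joint): plunger, soft first stage, m: 0 up, 0.042 at the first stop, where the knob lands on the steel sleeve; 2 to 5 N; springs back up by itself
- press_sleeve (a joint): plunger, stiffer second stage, m: 0 up, 0.0095 at the second stop, where the sleeve's flange meets the arm; 8 N starts it, 13 N at the stop, plus up to 6 N while it drives a plug home; springs back by itself. Whole stroke of the knob 51.5 mm
- jaw_left (a joint): clamp jaw on the +y side, rad: 0 = shut with nothing in it, about 0.08 closed on a rod, up to 0.16 while a rod is passing
- jaw_right (a joint): clamp jaw on the -y side, same meaning
- tray: shallow blue tray 230 (x) by 215 (y), 36 high, walls and floor 4 thick, fixed; origin at table level in its centre. Room for three holders side by side, lying along its x, 60 mm apart
- gauge_block: bystander: steel setting gauge 30x60x42, leave alone
- spanner: bystander: open-ended spanner 154 long, leave alone
- bottle_near: bystander: soap bottle 50x87x202, leave standing

How it is judged:
On the way, in this order (a step that is already met when the one before it is completed fails the run):
1. a holder sits in the clamp with the jaws closed on its rod, and the fingers have let go of it ((((x of holder1 in the frame of press between -0.01 and 0.01 m and y of holder1 in the frame of press between -0.006 and 0.006 m and z of holder1 in the frame of press between 0.026 and 0.0335 m and angle between the x axis of holder1 and the x axis of press, either way round below 0.12 rad) and contact force between the fingers and holder1 below 0.2 N) or ((x of holder2 in the frame of press between -0.01 and 0.01 m and y of holder2 in the frame of press between -0.006 and 0.006 m and z of holder2 in the frame of press between 0.026 and 0.0335 m and angle between the x axis of holder2 and the x axis of press, either way round below 0.12 rad) and contact force between the fingers and holder2 below 0.2 N) or ((x of holder3 in the frame of press between -0.01 and 0.01 m and y of holder3 in the frame of press between -0.006 and 0.006 m and z of holder3 in the frame of press between 0.026 and 0.0335 m and angle between the x axis of holder3 and the x axis of press, either way round below 0.12 rad) and contact force between the fingers and holder3 below 0.2 N)) and value of joint jaw_left between 0.03 and 0.14 rad and value of joint jaw_right between 0.03 and 0.14 rad), for 0.2 s.
2. the plunger is pushed past its first stop to the second stop, and the plug of the clamped holder is home (value of joint press_knob above 0.0405 m and value of joint press_sleeve above 0.0082 m and (((x of holder1 in the frame of press between -0.01 and 0.01 m and y of holder1 in the frame of press between -0.006 and 0.006 m and z of holder1 in the frame of press between 0.026 and 0.0335 m and angle between the x axis of holder1 and the x axis of press, either way round below 0.12 rad) and value of joint plug1_depth above 0.006 m) or ((x of holder2 in the frame of press between -0.01 and 0.01 m and y of holder2 in the frame of press between -0.006 and 0.006 m and z of holder2 in the frame of press between 0.026 and 0.0335 m and angle between the x axis of holder2 and the x axis of press, either way round below 0.12 rad) and value of joint plug2_depth above 0.006 m) or ((x of holder3 in the frame of press between -0.01 and 0.01 m and y of holder3 in the frame of press between -0.006 and 0.006 m and z of holder3 in the frame of press between 0.026 and 0.0335 m and angle between the x axis of holder3 and the x axis of press, either way round below 0.12 rad) and value of joint plug3_depth above 0.006 m))), for 0.1 s.
3. the plunger is released and back up (value of joint press_knob below 0.003 m and value of joint press_sleeve below 0.002 m), for 0.2 s.
At the end, for the whole second after the job is handed in: every holder present has its plug home (6 of 8 mm or more), lies in the blue tray at rest, flat within 0.35 rad, plug upwards; the press plunger is fully up (all of step 3 and value of joint each of plug1_depth, plug2_depth, plug3_depth above 0.006 m and x of holder1 in the frame of tray between -0.115 and 0.115 m and y of holder1 in the frame of tray between -0.105 and 0.105 m and z of holder1 in the frame of tray between -0.005 and 0.03 m and angle between each of holder1, holder2, holder3's own z axis and vertical below 0.35 rad and linear speed of each of holder1, holder2, holder3 below 0.03 m/s and x of holder2 in the frame of tray between -0.115 and 0.115 m and y of holder2 in the frame of tray between -0.105 and 0.105 m and z of holder2 in the frame of tray between -0.005 and 0.03 m and x of holder3 in the frame of tray between -0.115 and 0.115 m and y of holder3 in the frame of tray between -0.105 and 0.105 m and z of holder3 in the frame of tray between -0.005 and 0.03 m); the robot touches nothing.
It fails at once if a plug is pushed with the fingers (contact force between the fingers and plug1 above 3 N or contact force between the fingers and plug2 above 3 N or contact force between the fingers and plug3 above 3 N).
It fails at once if a bystander is disturbed (distance of any of gauge_block, spanner, bottle_near from where it was at the start of the episode above 0.04 m or angle between bottle_near's own z axis and vertical above 0.5 rad).
Of holder1, holder2, holder3 only 2 to 3 are there at a start; the rules pass over those that are not, and their reading is None.
At some moment in a run one of holder1, holder2, holder3 may be knocked a few centimetres aside while the robot is not near it.
It also fails if it takes over 210 s, if anything falls off the work surface, if the arm or the gripper's body presses on something with over 40 N, if the wrist force passes 120 N, or if a joint passes its speed limit or range.

## Working session

There is one attempt and no reset: what is moved stays moved. The work goes in short steps, Python scripts to look and compute and a tool call to move; the robot and the scene stay as the last step left them, time stands still between calls to the robot, and variables do not carry over. Pictures are saved under pics/ and viewed, at most 14 in all, crops included, and the job is handed in when it is done.

Besides the shell and the picture viewer there is one more tool, called after "Request:" as a command line: name --argument value ..., lists and objects as JSON in quotes. apply_moves: Moves the arm, as the interface text tells. Its arguments: {"type":"object","properties":{"targets":{"type":"string"}},"required":["targets"]}

```bash
ls; mkdir -p pics; cat > h.py <<'E'
import numpy as np, cv2
from scipy.spatial.transform import Rotation as R
from bench import telemetry, optics, order, nets
def cam(name):
    s=telemetry.read_state(); p,d=optics.read_camera(name); m=optics.camera_model(name)
    K=np.array(m["intrinsics"])
    if name=="wrist":
        q=s["tool_rot"]; T=np.eye(4); T[:3,:3]=R.from_quat([q[1],q[2],q[3],q[0]]).as_matrix(); T[:3,3]=s["eef_pos"]
        M=T@np.array(m["tool_from_camera"])
    else:
        A=np.eye(4); A[:3,:3]=cv2.Rodrigues(np.array(m["rvec"],float))[0]; A[:3,3]=np.ravel(m["tvec"]); M=np.linalg.inv(A)
    v,u=np.mgrid[:384,:512]
    P=np.stack([(u-K[0,2])/K[0,0]*d,(v-K[1,2])/K[1,1]*d,d],-1)@M[:3,:3].T+M[:3,3]
    P[d==0]=np.nan
    return p,d,P,K,M
def rect(P2):
    (c,(w,h),a)=cv2.minAreaRect(P2.astype(np.float32)*1000)
    return np.round(c,1),round(w,1),round(h,1),round(a,1)
E
cat > a.py <<'E'
from h import *
s=telemetry.read_state(); print({k:np.round(v,3) for k,v in s.items()})
for n in("top","scene"):
    p,d,P,K,M=cam(n); cv2.imwrite(f"pics/{n}0.png",p); print(n,np.round(M,2).tolist())
    for t in("holder1","plug1","press","tray","gauge_block","spanner","bottle_near","knob_top","jaw_left"):
        for r in nets.regions_of(n,t)[:4]:
            m=r["mask"]&~np.isnan(P[...,0]); Q=P[m]
            if len(Q)>5: print(t,round(r["score"],2),np.round(r["box"]),len(Q),rect(Q[:,:2]),np.round(np.median(Q,0),3),"zmax",np.round(np.percentile(Q[:,2],98),3))
E
python3 a.py
```

```text
pics
{'time': np.float64(0.0), 'q': array([-1.467,  0.291, -0.154,  1.127, -0.   ,  1.432]), 'joint_vel': array([-0.001, -0.   , -0.001,  0.001, -0.   , -0.   ]), 'joint_torque': array([ 0.0000e+00, -5.3715e+01,  3.3137e+01,  1.6000e-02, -0.0000e+00,
        0.0000e+00]), 'eef_pos': array([ 0.126, -0.509,  0.231]), 'tool_rot': array([-0.001,  0.993,  0.121,  0.   ]), 'wrist_force': array([-0.04 , -0.57 ,  0.303]), 'ft_torque': array([-0.021,  0.004,  0.008]), 'gripper_force': np.float64(0.0), 'width': np.float64(0.085)}
top [[0.0, -0.98, 0.18, 0.38], [-1.0, -0.0, 0.02, 0.06], [-0.02, -0.18, -0.98, 1.32], [0.0, 0.0, 0.0, 1.0]]
holder1 0.71 [200. 212.  11.  46.] 327 (array([532.2, 307.5]), 170.8, 38.6, 0.2) [0.506 0.302 0.025] zmax 0.039
holder1 0.7 [234. 214.  13.  52.] 364 (array([532.9, 186.9]), 47.1, 177.9, 88.8) [0.554 0.187 0.024] zmax 0.036
holder1 0.59 [172. 212.  21.  49.] 377 (array([527.5, 411.9]), 174.4, 49.9, 18.7) [0.549 0.411 0.024] zmax 0.037
press 0.78 [285. 198.  29.  75.] 1773 (array([574.6,  -3.5]), 103.1, 237.4, 86.2) [ 0.575 -0.001  0.014] zmax 0.234
tray 0.8 [362
[... 1375 characters left out ...]
x 0.239
spanner 0.47 [238. 187.  30.  21.] 75 (array([732.8, -60.9]), 119.8, 26.6, 88.2) [ 0.73  -0.028  0.011] zmax 0.015
bottle_near 0.21 [277. 216.  26.  18.] 66 (array([530.6,   5.7]), 41.2, 87.1, 84.8) [0.5   0.018 0.05 ] zmax 0.058
knob_top 0.7 [255. 161.  12.  40.] 219 (array([ 684.1, -107.2]), 34.2, 282.1, 35.0) [ 0.614 -0.004  0.194] zmax 0.239
knob_top 0.67 [256. 154.  17.  21.] 151 (array([ 700.7, -131.4]), 34.4, 341.0, 34.9) [ 0.615 -0.005  0.231] zmax 0.239
jaw_left 0.62 [274. 214.  26.  19.] 41 (array([531.4,   5.4]), 41.0, 85.4, 84.2) [0.497 0.019 0.05 ] zmax 0.058
jaw_left 0.59 [193. 309.  71.  24.] 824 (array([524.1, 410.6]), 173.9, 43.2, 17.1) [0.54  0.415 0.025] zmax 0.038
```

```bash
python3 -c "
import cv2
a=cv2.imread('pics/top0.png')[130:300,140:430];b=cv2.imread('pics/scene0.png')[110:340,140:400]
cv2.imwrite('pics/c.png',cv2.resize(a,None,fx=2.7,fy=2.7));cv2.imwrite('pics/d.png',cv2.resize(b,None,fx=2.6,fy=2.6))"
```

```text
(no output)
```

View pics/c.png

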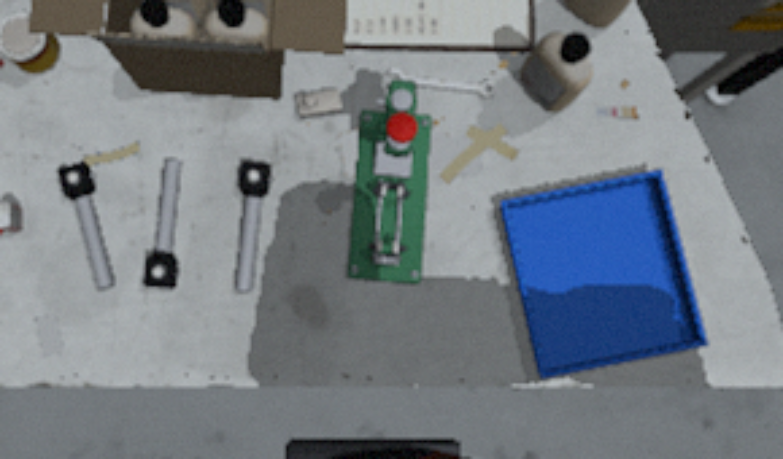

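View pics/d.png

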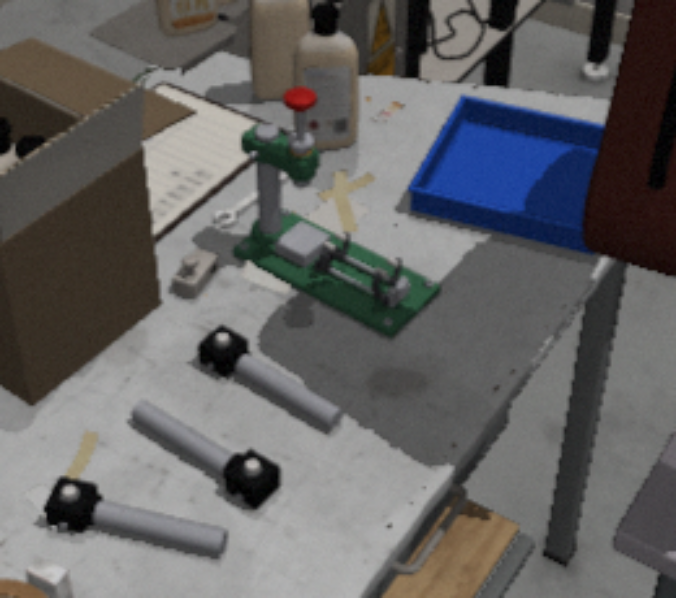

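Request:
apply_moves --targets "8.5 0 0 -2 -0.145;8.5 0 0 -2 -0.145;8.5 0 0 -2 -0.145;8.5 0 0 -1 -0.145;8.5 0 0 0 -0.145;8.5 0 0 0 -0.145;8.5 0 0 0 -0.145;8.5 0 0 0 -0.145;8.5 0 0 0 -0.145;8.5 0 0 0 -0.145;8.5 0 0 0 -0.145;8.5 0 0 0 -0.145;8.5 0 0 0 -0.145;8.5 0 0 0 -0.145;8.5 0 0 0 -0.145;8.5 0 0 0 -0.145;8.5 0 0 0 -0.145;8.5 0 0 0 -0.145;8.5 0 0 0 -0.145;8.5 0 0 0 -0.145"

```text
time: 3.0
eef_pos: [0.1262, -0.5096, 0.3013]
tool_rot: [-0.0, -0.004, 1.0, 0.0]
wrist_force: [0.7, 0.2, 0.1]
width: 0.085
gripper_force: 0.0
```

```bash
cat >> h.py <<'E'
def yaw(s):
    q=s["tool_rot"]; X=R.from_quat([q[1],q[2],q[3],q[0]]).as_matrix()[:,0]; return np.arctan2(X[1],X[0])
def go(x,y,z,psi):
    "twist first, then shifts in tool axes (cm)"
    s=telemetry.read_state(); p=s["eef_pos"]; y0=yaw(s); tw=-((psi-y0+np.pi)%(2*np.pi)-np.pi)
    d=np.array([x,y])-p[:2]; c,sn=np.cos(psi),np.sin(psi)
    print("twist %.3f  x %.2f y %.2f z %.2f"%(tw,100*(d[0]*c+d[1]*sn),100*(d[0]*sn-d[1]*c),100*(p[2]-z)))
def st():
    s=telemetry.read_state(); print("t %.2f"%s["time"],"p",np.round(s["eef_pos"],4),"yaw %.3f"%yaw(s),"F",np.round(s["wrist_force"],1),"w %.4f"%s["width"],"q",np.round(s["q"],2))
E
python3 - <<'E'
from h import *
st(); print(np.round(optics.camera_model("wrist")["tool_from_camera"],3))
go(.47,.18,.30,np.pi)
E
```

```text
t 3.00 p [ 0.1262 -0.5096  0.3013] yaw -3.134 F [0.7 0.2 0.1] w 0.0850 q [-1.47  0.26 -0.01  1.3  -0.   -1.47]
[[ 0.    -0.954 -0.3    0.077]
 [ 1.     0.    -0.001  0.001]
 [ 0.001 -0.3    0.954 -0.143]
 [ 0.     0.     0.     1.   ]]
twist 0.007  x -34.38 y 68.96 z 0.13
```

Request:
apply_moves --targets "8.5 -1.7 3.4 0 0.007;8.5 -1.7 3.4 0 0;8.5 -1.7 3.4 0 0;8.5 -1.7 3.4 0 0;8.5 -1.7 3.4 0 0;8.5 -1.7 3.4 0 0;8.5 -1.7 3.4 0 0;8.5 -1.7 3.4 0 0;8.5 -1.7 3.4 0 0;8.5 -1.7 3.4 0 0;8.5 -1.7 3.4 0 0;8.5 -1.7 3.4 0 0;8.5 -1.7 3.4 0 0;8.5 -1.7 3.4 0 0;8.5 -1.7 3.4 0 0;8.5 -1.7 3.4 0 0;8.5 -1.7 3.4 0 0;8.5 -1.7 3.4 0 0;8.5 -1.7 3.4 0 0;8.5 -1.7 3.4 0 0"

```text
time: 5.0
eef_pos: [0.4704, 0.1702, 0.3014]
tool_rot: [0.0, 0.003, 1.0, 0.0]
wrist_force: [0.3, -0.5, 0.5]
width: 0.085
gripper_force: 0.0
```

```bash
cat >> h.py <<'E'
def holders(P,p,show=True):
    "holder poses from wrist cloud: rod line by PCA on rod points, head = dark points"
    out=[]
    for r in nets.regions_of("wrist","holder1")[:4]:
        if r["score"]<.3: continue
        m=cv2.erode(r["mask"].astype(np.uint8),np.ones((3,3)))>0
        m&=~np.isnan(P[...,0]); Q=P[m]
        if len(Q)<200: continue
        zt=np.percentile(Q[:,2],90); base=zt-.031
        top=Q[(Q[:,2]>base+.026)]; rod=Q[(Q[:,2]>base+.016)&(Q[:,2]<base+.0262)]
        # rod crest only
        c=rod[:,:2].mean(0); h=np.median(top[:,:2],0); a=np.arctan2(*(h-c)[::-1])
        for _ in range(3):
            u=np.array([np.cos(a),np.sin(a)]); n=np.array([-u[1],u[0]])
            t=(rod[:,:2]-c)@u; e=(rod[:,:2]-c)@n
            k=abs(e)<.014; f=np.polyfit(t[k],e[k],1); c=c+n*f[1]; a+=np.arctan(f[0])
        u=np.array([np.cos(a),np.sin(a)]); hh=(top[:,:2]-c)@u; s=(Q[:,:2]-c)@u
        lo,hi=np.percentile(hh,[2,98]); tail=np.percentile(s,.5)
        o=c+u*((lo+hi)/2-.07); o2=c+u*(tail+.085)
        print("holder sc %.2f n %d o"%(r["score"],len(Q)),np.round(o,4),"o_tail",np.round(o2,4),"yaw %.3f"%a,"headlen %.3f len %.3f ztop %.3f box"%(hi-lo,hi-tail,zt),np.round(r["box"]))
        out.append((o,a))
    return out
E
python3 - <<'E'
from h import *
st(); p,d,P,K,M=cam("wrist"); cv2.imwrite("pics/w1.png",p); holders(P,p)
E
```

```text
t 5.00 p [0.4704 0.1702 0.3014] yaw 3.136 F [ 0.3 -0.5  0.5] w 0.0850 q [ 0.2   0.21 -0.07  1.28 -0.    0.21]
holder sc 0.89 n 2681 o [0.5205 0.4042] o_tail [0.5258 0.4058] yaw 0.299 headlen 0.043 len 0.171 ztop 0.030 box [432. 189.  50. 127.]
holder sc 0.79 n 2446 o [0.5363 0.3015] o_tail [0.5299 0.3019] yaw 3.085 headlen 0.044 len 0.170 ztop 0.030 box [358. 192.  49. 128.]
holder sc 0.72 n 2324 o [0.5184 0.1897] o_tail [0.5245 0.1891] yaw -0.089 headlen 0.043 len 0.170 ztop 0.030 box [268. 191.  40. 128.]
```

View pics/w1.png

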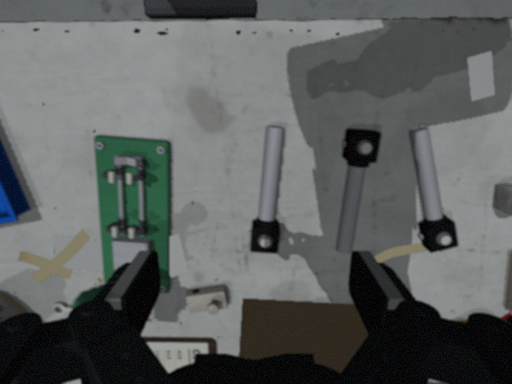

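```bash
cat >> h.py <<'E'
def press(P,p):
    hsv=cv2.cvtColor(p,cv2.COLOR_BGR2HSV); g=(hsv[...,0]>50)&(hsv[...,0]<85)&(hsv[...,1]>80)
    ok=g&(P[...,2]>.004)&(P[...,2]<.02)&(abs(P[...,1])<.09)
    Q=P[ok]; r=rect(Q[:,:2]); print("base",len(Q),r)
    # jaw tips: points above .042 
    t=(P[...,2]>.040)&(P[...,2]<.060)&(abs(P[...,1])<.04)&(P[...,0]>.45)&(P[...,0]<.6)
    n,l,s,c=cv2.connectedComponentsWithStats(t.astype(np.uint8))
    for i in range(1,n):
        if s[i,4]>6: print("tip",s[i,4],np.round(c[i]),np.round(np.median(P[l==i],0),4))
E
python3 - <<'E'
from h import *
p,d,P,K,M=cam("wrist"); press(P,p)
go(.5065,.191,.15,np.pi-.089)
E
```

```text
base 5962 (array([568.6,  -1.8]), 98.6, 229.1, 85.3)
tip 124 [107. 174.] [ 0.4942 -0.0073  0.052 ]
tip 145 [131. 176.] [0.4969 0.0187 0.0508]
tip 114 [110. 229.] [ 0.5673 -0.0134  0.0516]
tip 132 [133. 230.] [0.5701 0.0127 0.0509]
twist 0.086  x -3.42 y 2.40 z 15.08
```

Request:
apply_moves --targets "8.5 0 0 0 0.086;8.5 -3.4 2.4 0 0;8.5 0 0 4.7 0;8.5 0 0 5 0;8.5 0 0 5 0;8.5 0 0 5 0;8.5 0 0 4 0;8.5 0 0 0 0"

```text
time: 5.95
eef_pos: [0.5017, 0.1875, 0.0601]
tool_rot: [-0.004, 0.046, 0.999, -0.001]
wrist_force: [-0.5, -0.5, -0.4]
width: 0.0847
gripper_force: 0.0
```

```bash
python3 - <<'E'
from h import *
st(); p,d,P,K,M=cam("wrist"); cv2.imwrite("pics/w2.png",p); holders(P,p)
go(.5065,.191,.004,np.pi-.089)
E
```

```text
t 5.95 p [0.5017 0.1875 0.0601] yaw 3.049 F [-0.5 -0.5 -0.4] w 0.0847 q [ 0.22  0.48 -0.37  0.74 -0.    0.31]
holder sc 0.82 n 9761 o [0.4607 0.195 ] o_tail [0.5244 0.1897] yaw -0.083 headlen 0.118 len 0.150 ztop 0.030 box [262. 236.  70. 245.]
twist -0.003  x -0.04 y 0.23 z 6.12
```

View pics/w2.png

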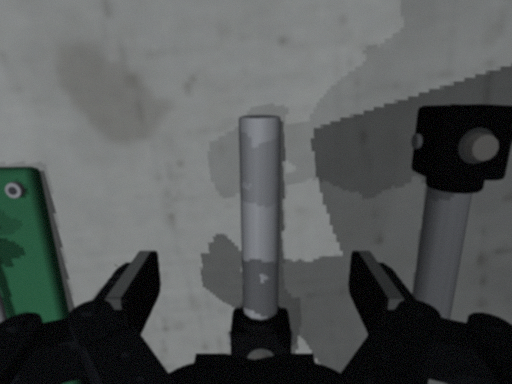

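Request:
apply_moves --targets "8.5 -0.1 0.2 2 0;8.5 0 0 2 0;8.5 0 0 1.6 0;8.5 0 0 0 0;2 0 0 0 0;1 0 0 0 0;1 0 0 0 0;1 0 0 0 0;1 0 0 0 0;1 0 0 0 0;1 0 0 0 0"

```text
time: 7.15
eef_pos: [0.5076, 0.1913, 0.0093]
tool_rot: [0.001, 0.046, 0.999, 0.0]
wrist_force: [-1.2, -1.0, 9.3]
width: 0.0218
gripper_force: 58.4
```

```bash
python3 - <<'E'
from h import *
st(); print(telemetry.read_state()["gripper_force"])
E
```

```text
t 7.15 p [0.5076 0.1913 0.0093] yaw 3.050 F [-1.2 -1.   9.3] w 0.0218 q [ 0.23  0.55 -0.41  0.61 -0.    0.32]
58.40118706226349
```

Request:
apply_moves --targets "1 0 0 -1 0;1 0 0 -2 0;1 0 0 -3 0;1 0 0 -3 0;1 0 0 -3 0;1 0 0 0 0;1 0 0 0 0"

```text
time: 7.85
eef_pos: [0.5073, 0.1913, 0.1288]
tool_rot: [0.0, 0.046, 0.999, 0.0]
wrist_force: [-0.1, -0.8, -2.4]
width: 0.0214
gripper_force: 59.3
```

```bash
python3 - <<'E'
from h import *
st(); p,d,P,K,M=cam("wrist"); cv2.imwrite("pics/w3.png",p)
Q=P[100:330,225:295].reshape(-1,3); Q=Q[Q[:,2]>.06]
print(len(Q)); 
X=np.array([np.cos(3.052),np.sin(3.052)]); s=telemetry.read_state()
t=(Q[:,:2]-s["eef_pos"][:2])@X
for lo in np.arange(-.08,.09,.01):
    k=(t>lo)&(t<lo+.01)
    if k.sum()>5: print(round(lo,2),np.round(np.percentile(Q[k,2],90)-s["eef_pos"][2],4),k.sum())
E
```

```text
t 7.85 p [0.5073 0.1913 0.1288] yaw 3.050 F [-0.1 -0.8 -2.4] w 0.0214 q [ 0.23  0.4  -0.28  0.89  0.    0.32]
13214
-0.04 0.0149 382
-0.03 0.0152 830
-0.02 0.0156 904
-0.01 0.0385 1347
-0.0 0.0386 1505
0.01 0.0371 1896
0.02 0.0154 1148
0.03 0.0156 1216
0.04 0.0156 1305
0.05 0.0157 1402
0.06 0.0156 1277
```

View pics/w3.png

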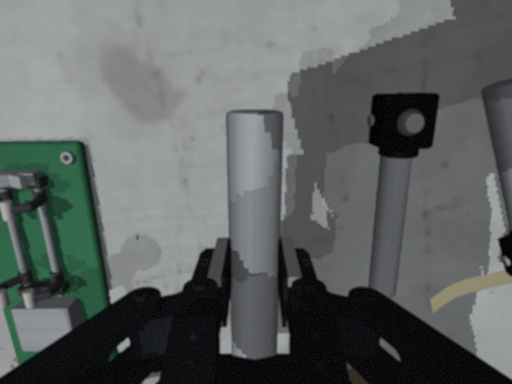

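Request:
apply_moves --targets "1 0 0 4 0;1 0 0 4 0;1 0 0 3 0;1 0 0 0.9 0;1 0 0 0 0;4 0 0 0 0;4 0 0 0 0;4 0 0 0.3 0;4 0 0 0.3 0;4 0 0 0 0;1 0 0 0 0;1 0 0 0 0;1 0 0 0 0;1 0 0 0 0"

```text
time: 9.3
eef_pos: [0.5071, 0.1913, 0.0035]
tool_rot: [0.0, 0.046, 0.999, 0.0]
wrist_force: [-1.1, -0.0, 4.7]
width: 0.0217
gripper_force: 58.7
```

```bash
python3 -c "
from h import *
st()"
```

```text
t 9.30 p [0.5071 0.1913 0.0035] yaw 3.050 F [-1.1 -0.   4.7] w 0.0217 q [ 0.23  0.56 -0.41  0.6   0.    0.32]
```

Request:
apply_moves --targets "1 0 0 -2 0;1 0 0 -4 0;1 0 0 -4 0;1 0 0 -4 0;1 0 0 0 -0.01;1 0 -4.6 0 0;1 0 -4.6 0 0;1 0 -4.6 0 0;1 0 0 0 0;1 0 0 0 0"

```text
time: 10.3
eef_pos: [0.4955, 0.0528, 0.1426]
tool_rot: [-0.0, 0.042, 0.999, 0.0]
wrist_force: [-0.9, 0.2, -1.5]
width: 0.0216
gripper_force: 59.5
```

```bash
cat >> h.py <<'E'
def held(P):
    "tail of held rod in tool-plane: TCP-relative"
    s=telemetry.read_state(); e=s["eef_pos"]; ps=yaw(s); X=np.array([np.cos(ps),np.sin(ps)]); Y=np.array([np.sin(ps),-np.cos(ps)])
    Q=P[~np.isnan(P[...,0])]; D=Q[:,:2]-e[:2]; t=D@X; y=D@Y; z=Q[:,2]-e[2]
    k=(t>.022)&(t<.12)&(abs(y)<.025)&(z>-.02)&(z<.035)
    zt=np.percentile(z[k],90); k2=k&(z>zt-.006)
    f=np.polyfit(t[k2],y[k2],1)
    tail=np.percentile(t[k],99.5)
    print("held: rodtop-TCP %.4f underside-TCP %.4f  tail %.4f -> origin at tool x %.4f, y@0 %.4f slope %.4f, tilt %.3f"%(zt,zt-.024,tail,tail-.085,f[1],f[0],np.polyfit(t[k2],z[k2],1)[0]))
E
python3 - <<'E'
from h import *
st(); p,d,P,K,M=cam("wrist"); cv2.imwrite("pics/w4.png",p); held(P);press(P,p)
go(.4818,.0068,.15,np.pi-.082)
E
```

```text
t 10.30 p [0.4955 0.0528 0.1426] yaw 3.057 F [-0.9  0.2 -1.5] w 0.0216 q [-0.04  0.31 -0.37  0.89  0.    0.04]
held: rodtop-TCP 0.0205 underside-TCP -0.0035  tail 0.0693 -> origin at tool x -0.0157, y@0 -0.0002 slope 0.0061, tilt 0.001
base 7441 (array([559.6, -13.3]), 73.5, 212.8, 85.1)
tip 316 [171. 201.] [ 0.4942 -0.0083  0.0518]
tip 347 [209. 201.] [0.4969 0.018  0.0518]
tip 204 [175. 283.] [ 0.566  -0.0177  0.0499]
twist -0.001  x 0.99 y -4.78 z -0.73
```

Request:
apply_moves --targets "1 0.5 -2.4 0 0;1 0.5 -2.3 0 0;1 0 0 0 0;1 0 0 3 0;1 0 0 3 0;1 0 0 1.7 0;1 0 0 0 0;1 0 0 0 0"

```text
time: 11.15
eef_pos: [0.4823, 0.0087, 0.0664]
tool_rot: [-0.0, 0.04, 0.999, 0.0]
wrist_force: [0.0, 0.4, -2.0]
width: 0.0219
gripper_force: 59.7
```

```bash
python3 - <<'E'
from h import *
st(); go(.5315,.0025,.065,np.pi-.082)
E
```

```text
t 11.15 p [0.4823 0.0087 0.0664] yaw 3.061 F [ 0.   0.4 -2. ] w 0.0219 q [-0.13  0.38 -0.51  0.68  0.   -0.05]
twist 0.002  x -4.96 y -0.21 z 0.14
```

Request:
apply_moves --targets "1 -1.6 -0.1 0 0;1 -1.7 -0.1 0 0;1 -1.65 0 0 0;1 0 0 0 0;1 0 0 0 0;1 0 0 0.8 0;1 0 0 0.8 0;1 0 0 0.8 0;1 0 0 0.7 0;1 0 0 0.2 0;1 0 0 0 0"

```text
time: 12.25
eef_pos: [0.5308, 0.0013, 0.0337]
tool_rot: [-0.0, 0.041, 0.999, -0.0]
wrist_force: [-4.0, -2.5, 11.8]
width: 0.0218
gripper_force: 61.4
```

```bash
python3 - <<'E'
from h import *
st(); p,d,P,K,M=cam("wrist"); cv2.imwrite("pics/w5.png",p); held(P);press(P,p); go(.5315,.0025,.0335,np.pi-.082)
E
```

```text
t 12.25 p [0.5308 0.0013 0.0337] yaw 3.060 F [-4.  -2.5 11.8] w 0.0218 q [-0.13  0.5  -0.42  0.66 -0.   -0.05]
held: rodtop-TCP 0.0204 underside-TCP -0.0036  tail 0.0693 -> origin at tool x -0.0157, y@0 0.0003 slope 0.0062, tilt -0.006
base 19228 (array([511.1,   2.5]), 98.0, 113.3, 85.6)
tip 17021 [254. 229.] [0.5075 0.0037 0.0526]
twist 0.000  x -0.06 y 0.13 z 0.02
```

View pics/w5.png

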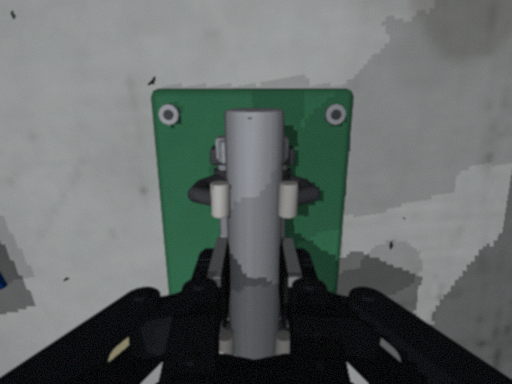

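Request:
apply_moves --targets "4.5 0 0 0 0;4.5 0 0 0 0;4.5 0 0 0 0;4.5 0 0 -1 0;4.5 0 0 -3 0;4.5 0 0 -4 0;4.5 1 0 -5 0;4.5 1 0 -5 0;4.5 0 0 -5 0;1 0 0 -2 0;0 0 0 0 0;0 0 0 0 0"

```text
time: 13.5
eef_pos: [0.5116, 0.0033, 0.2816]
tool_rot: [0.0, 0.041, 0.999, 0.0]
wrist_force: [0.1, -0.3, -0.8]
width: 0.0015
gripper_force: 0.0
```

```bash
cat >> h.py <<'E'
def knob(P,p):
    hsv=cv2.cvtColor(p,cv2.COLOR_BGR2HSV); r=((hsv[...,0]<8)|(hsv[...,0]>172))&(hsv[...,1]>140)&(hsv[...,2]>60)&(P[...,2]>.15)
    Q=P[r]; k=Q[:,2]>np.percentile(Q[:,2],95)-.012; print("knob n",len(Q),rect(Q[k][:,:2]),"z",np.round(np.percentile(Q[:,2],[50,98]),4))
E
python3 - <<'E'
from h import *
st(); p,d,P,K,M=cam("wrist"); cv2.imwrite("pics/w6.png",p); q=p.copy(); 
try: knob(P,p)
except Exception as e: print(e)
p,d,P,K,M=cam("top"); knob(P,p); p,d,P,K,M=cam("scene"); knob(P,p); cv2.imwrite("pics/s1.png",np.hstack([q,cv2.resize(p[120:280,180:380],None,fx=2.4,fy=2.4)[:,:280]])); go(.617,-.0044,.25,np.pi-.082)
E
```

```text
t 13.50 p [0.5116 0.0033 0.2816] yaw 3.060 F [ 0.1 -0.3 -0.8] w 0.0015 q [-0.14  0.24 -0.09  1.24  0.   -0.05]
knob n 595 (array([512.2,   3.5]), 7.3, 22.8, 88.6) z [0.2332 0.356 ]
knob n 7721 (array([268.3,  42.9]), 112.6, 112.3, 89.6) z [0.7964 0.8256]
knob n 722 (array([470.7, 378. ]), 689.1, 459.5, 54.7) z [0.3513 0.4212]
twist 0.000  x -10.64 y 0.10 z 3.01
```

View pics/s1.png

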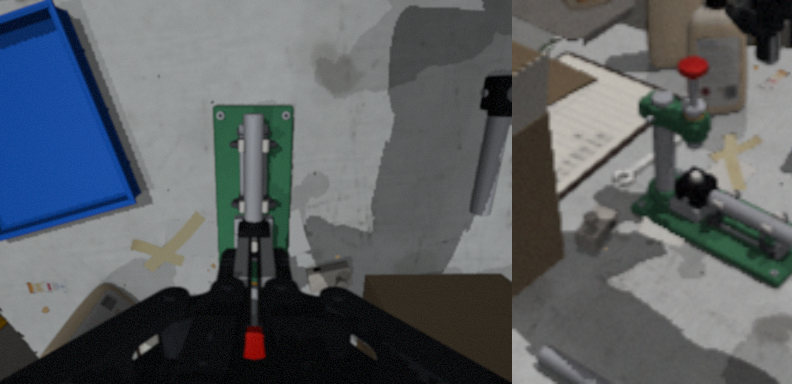

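```bash
python3 - <<'E'
from h import *
for n in("wrist","top","scene"):
    p,d,P,K,M=cam(n); hsv=cv2.cvtColor(p,cv2.COLOR_BGR2HSV)
    r=((hsv[...,0]<8)|(hsv[...,0]>172))&(hsv[...,1]>140)&(abs(P[...,2]-.23)<.015)&(abs(P[...,1])<.05)&(abs(P[...,0]-.617)<.05)
    Q=P[r]; print(n,len(Q),rect(Q[:,:2]),np.round(np.percentile(Q,[2,50,98],axis=0),4).tolist())
    if n=="wrist": # yaw/tail of clamped rod
        k=(P[...,2]>.044)&(P[...,2]<.058)&(abs(P[...,1])<.025)&(P[...,0]<.55); Q=P[k]; print(np.round(np.percentile(Q,[1,50,99],axis=0),4).tolist())
E
```

```text
wrist 334 (array([609.4,  -3.8]), 9.3, 19.4, 85.6) [[0.6001, -0.0084, 0.2248], [0.6075, -0.0035, 0.2329], [0.6185, 0.0003, 0.2343]]
[[0.4621, -0.019, 0.0449], [0.4995, 0.0037, 0.0524], [0.5487, 0.0221, 0.0552]]Traceback (most recent call last):
  File "<stdin>", line 5, in <module>
    return _quantile_unchecked(
        a, q, axis, out, overwrite_input, method, keepdims, weights)
    return _ureduce(a,
                    func=_quantile_ureduce_func,
    ...<5 lines>...
                    overwrite_input=overwrite_input,
                    method=method)
    r = func(a, **kwargs)
    result = _quantile(arr,
                       quantiles=q,
    ...<2 lines>...
                       out=out,
                       weights=wgt)
    slices_having_nans = np.isnan(arr[-1, ...])
                                  ~~~^^^^^^^^^
IndexError: index -1 is out of bounds for axis 0 with size 0
```

Request:
apply_moves --targets "0 -3.5 0.1 0 0;0 -3.6 0 0 0;0 -3.5 0 0 0;0 0 0 2 0;0 0 0 2 0;0 0 0 1 0;0 0 0 1 0;0 0 0 1 0;0 0 0 1 0;0 0 0 1 0;0 0 0 0.4 0;0 0 0 0 0"

```text
time: 14.95
eef_pos: [0.6171, -0.0044, 0.1876]
tool_rot: [0.0, 0.041, 0.999, -0.0]
wrist_force: [-5.9, -0.5, 10.3]
width: -0.0002
gripper_force: 5.1
```

Request:
apply_moves --targets "0 0 0 0.3 0;0 0 0 0.3 0;0 0 0 0.2 0;0 0 0 0 0;0 0 0 0 0"

```text
time: 15.45
eef_pos: [0.6172, -0.0044, 0.1819]
tool_rot: [0.001, 0.041, 0.999, -0.0]
wrist_force: [-11.4, 0.8, 25.2]
width: 0.0004
gripper_force: 12.6
```

Request:
apply_moves --targets "0 0 0 0.2 0;0 0 0 0 0;0 0 0 0 0;0 0 0 -1 0;0 0 0 -2 0;0 0 0 -2 0;0 0 0 -3 0;0 0 0 -2 0;4.5 3.5 0 0 0;4.5 3.5 0 0 0;4.5 3.6 0 0 0;4.5 0 0 0 0;4.5 0 0 0 0"

```text
time: 16.75
eef_pos: [0.512, 0.0042, 0.2777]
tool_rot: [0.001, 0.041, 0.999, -0.0]
wrist_force: [-0.3, -0.2, 0.3]
width: 0.0449
gripper_force: 0.0
```

```bash
python3 - <<'E'
from h import *
st(); 
for n in ("wrist","scene"):
  p,d,P,K,M=cam(n); 
  k=(P[...,2]>.040)&(P[...,2]<.1)&(abs(P[...,1])<.028)&(P[...,0]<.66)&(P[...,0]>.58); Q=P[k]
  if len(Q): print(n,len(Q),np.round(np.percentile(Q[:,2],[10,50,80,90,95,98,100]),4))
  r=abs(P[...,2]-.225)<.03; r&=(abs(P[...,1])<.05)&(abs(P[...,0]-.617)<.04); 
  if r.any(): print("knob z",np.round(np.percentile(P[r][:,2],[50,90,98]),4))
cv2.imwrite("pics/s2.png",cv2.resize(p[120:280,180:380],None,fx=4,fy=4)[:600])
go(.5315,.0025,.0335,np.pi-.082)
E
```

```text
t 16.75 p [0.512  0.0042 0.2777] yaw 3.060 F [-0.3 -0.2  0.3] w 0.0449 q [-0.13  0.24 -0.1   1.23  0.   -0.05]
wrist 1360 [0.0512 0.0595 0.0603 0.0607 0.061  0.0613 0.062 ]
knob z [0.2317 0.2336 0.2342]
scene 297 [0.0448 0.0614 0.0656 0.0759 0.0872 0.0936 0.0998]
knob z [0.2339 0.2373 0.2387]
twist 0.000  x -1.86 y -0.00 z 24.39
```

View pics/s2.png

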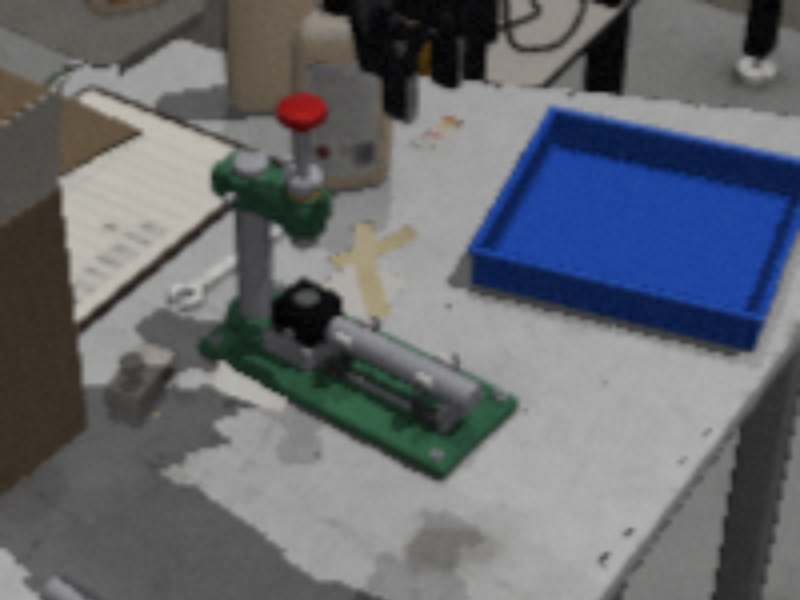

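Request:
apply_moves --targets "4.5 -1 0 4 0;4.5 -0.9 0 5 0;4.5 0 0 5 0;4.5 0 0 5 0;4.5 0 0 3 0;4.5 0 0 1.4 0;4.5 0 0 1 0;4.5 0 0 0 0;1 0 0 0 0;1 0 0 0 0;1 0 0 0 0;1 0 0 0 0;1 0 0 0 0"

```text
time: 18.15
eef_pos: [0.5317, 0.0013, 0.0354]
tool_rot: [0.001, 0.041, 0.999, -0.001]
wrist_force: [-0.3, -6.2, 0.6]
width: 0.0216
gripper_force: 58.7
```

Request:
apply_moves --targets "1 0 0 -0.8 0;1 0 0 -0.8 0;1 0 0 -0.8 0;1 0 0 -0.7 0;1 0 0 0 0;1 0 0 0 0"

```text
time: 18.75
eef_pos: [0.5308, 0.003, 0.0654]
tool_rot: [0.0, 0.041, 0.999, 0.0]
wrist_force: [-0.0, 0.6, -1.8]
width: 0.0218
gripper_force: 60.4
```

```bash
python3 - <<'E'
from h import *
st(); p,d,P,K,M=cam("wrist"); held(P)
E
```

```text
t 18.75 p [0.5308 0.003  0.0654] yaw 3.060 F [-0.   0.6 -1.8] w 0.0218 q [-0.13  0.45 -0.39  0.73  0.   -0.05]
held: rodtop-TCP 0.0191 underside-TCP -0.0049  tail 0.0699 -> origin at tool x -0.0151, y@0 0.0009 slope -0.0062, tilt -0.001
```

Request:
apply_moves --targets "1 1.8 0 0 0;1 1.9 0 0 0;1 1.9 0 0 0;1 0 0 0 0;1 0 0 -3 0;1 0 0 -4 0;1 0 0 -4 -0.139;1 0 0 -4 -0.138;1 1.8 -4.4 0 0;1 1.8 -4.4 0 0;1 1.8 -4.4 0 0;1 1.8 -4.4 0 0;1 1.8 -4.4 0 0;1 1.8 -4.2 0 0;1 0 0 0 0;1 0 0 0 0"

```text
time: 20.4
eef_pos: [0.4195, -0.2718, 0.2148]
tool_rot: [-0.0, -0.096, 0.995, 0.0]
wrist_force: [-0.1, 0.2, -2.1]
width: 0.0215
gripper_force: 60.4
```

```bash
cat >> h.py <<'E'
def tray(P,p):
    hsv=cv2.cvtColor(p,cv2.COLOR_BGR2HSV); b=(hsv[...,0]>100)&(hsv[...,0]<130)&(hsv[...,1]>120)&(P[...,2]<.05)&(P[...,2]>-.01)
    Q=P[b]; print("tray",len(Q),rect(Q[:,:2])); k=Q[:,2]>.03; print("rim",rect(Q[k][:,:2]))
E
python3 - <<'E'
from h import *
st(); p,d,P,K,M=cam("wrist"); cv2.imwrite("pics/w7.png",p); tray(P,p)
p,d,P,K,M=cam("top"); tray(P,p)
E
```

```text
t 20.40 p [ 0.4195 -0.2718  0.2148] yaw -2.949 F [-0.1  0.2 -2.1] w 0.0215 q [-0.72  0.25 -0.25  1.07  0.   -0.91]
tray 29535 (array([ 464.1, -281.3]), 235.2, 221.5, 11.2)
rim (array([ 464.1, -281.3]), 235.2, 221.5, 11.2)
tray 3098 (array([656.2, 239.1]), 1413.6, 572.4, 84.0)
rim (array([659.9, 238.8]), 1413.6, 565.0, 84.0)
```

View pics/w7.png

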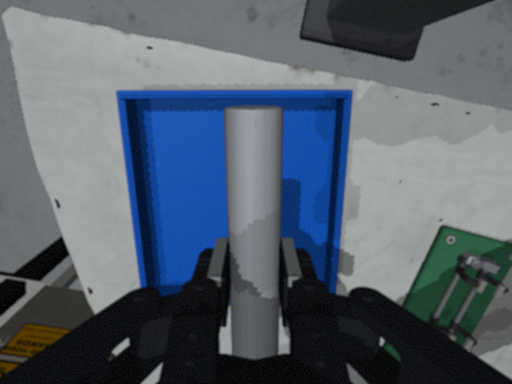

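Request:
apply_moves --targets "1 -1.4 -3.9 0 0;1 -1.3 -3.9 0 0;1 0 0 4 0;1 0 0 4 0;1 0 0 4 0;1 0 0 4 0;1 0 0 3 0;1 0 0 1 0;1 0 0 0.4 0;1 0 0 0 0"

```text
time: 21.5
eef_pos: [0.4621, -0.342, 0.012]
tool_rot: [0.0, -0.098, 0.995, -0.0]
wrist_force: [0.2, 0.5, -1.2]
width: 0.022
gripper_force: 60.4
```

Request:
apply_moves --targets "1 0 0 0.2 0;3.5 0 0 0 0;3.5 0 0 0 0;3.5 0 0 -2 0;3.5 0 0 -4 0;3.5 0 0 -5 0;6 0 0 -5 0.1;8 0 0 -5 0.1;8 0 0 -5 0;8 0 0 -3 0;8 0 4.7 0 0;8 0 4.7 0 0;8 0 4.7 0 0;8 0 4.7 0 0;8 0 4.7 0 0;8 0 4.7 0 0;8 0 4.7 0 0;8 0 4.7 0 0;8 0 4.7 0 0;8 0 4.7 0 0"

```text
time: 23.5
eef_pos: [0.4633, 0.1299, 0.3]
tool_rot: [0.001, 0.003, 1.0, 0.0]
wrist_force: [2.3, -1.5, -0.0]
width: 0.0802
gripper_force: 0.0
```

Request:
apply_moves --targets "8 0 4.7 0 0;8 0 4.7 0 0;8 0 4.7 0 0;8 0 0 0 0;8 0 0 0 0"

```text
time: 24.0
eef_pos: [0.4638, 0.2698, 0.2994]
tool_rot: [0.0, 0.001, 1.0, -0.0]
wrist_force: [1.1, 0.8, 0.0]
width: 0.0799
gripper_force: 0.0
```

```bash
python3 - <<'E'
from h import *
st(); p,d,P,K,M=cam("wrist"); cv2.imwrite("pics/w8.png",p); H=holders(P,p)
for o,a in H:
    ps=a+np.pi; g=o-.014*np.array([np.cos(a),np.sin(a)]); print(np.round(g,4),"psi %.3f"%ps); go(g[0],g[1],.0035,ps)
p,d,P,K,M=cam("top")
for r in nets.regions_of("top","holder1")[:4]:
    Q=P[r["mask"]&~np.isnan(P[...,0])]; print(round(r["score"],2),rect(Q[:,:2]))
E
```

```text
t 24.00 p [0.4638 0.2698 0.2994] yaw 3.139 F [1.1 0.8 0. ] w 0.0799 q [ 0.39  0.29  0.02  1.3  -0.    0.39]
holder sc 0.83 n 2226 o [0.5194 0.4056] o_tail [0.5252 0.4075] yaw 0.313 headlen 0.042 len 0.170 ztop 0.030 box [360. 192.  56. 120.]
holder sc 0.81 n 2257 o [0.5365 0.3036] o_tail [0.5282 0.3041] yaw 3.078 headlen 0.044 len 0.169 ztop 0.031 box [285. 195.  38. 127.]
[0.5061 0.4013] psi 3.455
twist -0.319  x -8.09 y 11.37 z 29.60
[0.5504 0.3027] psi 6.219
twist -3.083  x 8.39 y -4.00 z 29.60
0.86 (array([ 483.7, -338.6]), 175.4, 39.7, 13.0)
0.81 (array([530.6, 296.3]), 41.0, 172.2, 82.7)
```

Request:
apply_moves --targets "6 0 0 0 -0.14;6 0 0 0 -0.14;6 -4.1 4 0 -0.03;6 -4.2 4 0 0;6 0 3.2 0 0;6 0 0 5 0;6 0 0 5 0;6 0 0 5 0;6 0 0 5 0;6 0 0 4 0;6 0 0 2 0;6 0 0 0 0"

```text
time: 25.4
eef_pos: [0.5022, 0.3841, 0.0362]
tool_rot: [-0.003, -0.151, 0.989, -0.001]
wrist_force: [0.6, -0.2, -0.4]
width: 0.0596
gripper_force: 0.0
```

```bash
python3 - <<'E'
from h import *
st(); p,d,P,K,M=cam("wrist"); cv2.imwrite("pics/w9.png",p); held(P-np.array([0,0,.0])); 
s=telemetry.read_state(); e=s["eef_pos"].copy(); ps=yaw(s); X=np.array([np.cos(ps),np.sin(ps)]); Y=np.array([np.sin(ps),-np.cos(ps)])
Q=P[~np.isnan(P[...,0])]; D=Q[:,:2]-e[:2]; t=D@X; y=D@Y; k=(t>.022)&(t<.1)&(abs(y)<.04)&(Q[:,2]>.017)&(Q[:,2]<.035)
print(k.sum(), np.polyfit(t[k],y[k],1), np.percentile(t[k],99.5)-.085)
E
```

```text
t 25.40 p [0.5022 0.3841 0.0362] yaw -2.838 F [ 0.6 -0.2 -0.4] w 0.0596 q [ 0.54  0.65 -0.11  0.81 -0.    0.23]
held: rodtop-TCP -0.0146 underside-TCP -0.0386  tail 0.0574 -> origin at tool x -0.0276, y@0 0.0153 slope -0.0026, tilt -0.008
3363 [-0.87093788  0.04709991] -0.012137048303994966
```

Request:
apply_moves --targets "6 -0.6 0.8 0 0;6 -0.6 0.7 0 0;6 0 0 0 0;6 0 0 1.5 0;6 0 0 1.8 0;6 0 0 0 0;1 0 0 0 0;1 0 0 0 0;1 0 0 0 0;1 0 0 0 0;1 0 0 0 0;1 0 0 0 0"

```text
time: 26.65
eef_pos: [0.5112, 0.4049, 0.0072]
tool_rot: [0.001, -0.152, 0.988, 0.0]
wrist_force: [-1.7, -0.1, 6.5]
width: 0.0214
gripper_force: 59.2
```

```bash
python3 - <<'E'
from h import *
st(); p,d,P,K,M=cam("wrist"); held(P)
E
```

```text
t 26.65 p [0.5112 0.4049 0.0072] yaw -2.836 F [-1.7 -0.1  6.5] w 0.0214 q [ 0.56  0.71 -0.08  0.78 -0.    0.25]
held: rodtop-TCP 0.0155 underside-TCP -0.0085  tail 0.1105 -> origin at tool x 0.0255, y@0 0.0008 slope 0.0010, tilt -0.005
```

Request:
apply_moves --targets "4 0 0 0 0;4 0 0 0 0;4 0 0 0.4 0;4 0 0 0 0;1 0 0 0 0;1 0 0 0 0;1 0 0 0 0;1 0 0 0 0;1 0 0 -2 0;1 0 0 -4 0;1 0 0 -4 0;1 0 0 -3 0;1 0 0 0 0;1 0 0 0 0"

```text
time: 28.1
eef_pos: [0.5107, 0.4045, 0.1321]
tool_rot: [0.0, -0.152, 0.988, 0.0]
wrist_force: [-1.0, -1.0, -3.6]
width: 0.022
gripper_force: 59.1
```

```bash
python3 - <<'E'
from h import *
st(); p,d,P,K,M=cam("wrist"); held(P); go(.4817,.0066,.14,np.pi-.082)
E
```

```text
t 28.10 p [0.5107 0.4045 0.1321] yaw -2.836 F [-1.  -1.  -3.6] w 0.0220 q [ 0.56  0.59  0.06  1.04 -0.    0.25]
held: rodtop-TCP 0.0230 underside-TCP -0.0010  tail 0.0689 -> origin at tool x -0.0161, y@0 0.0011 slope -0.0030, tilt -0.001
twist 0.387  x -0.44 y -39.85 z -0.91
```

Request:
apply_moves --targets "1 0 0 -1 0.129;1 0 0 0 0.129;1 0 0 0 0.129;1 0 -4 0 0;1 0 -4 0 0;1 0 -4 0 0;1 0 -4 0 0;1 0 -4 0 0;1 0 -4 0 0;1 0 -4 0 0;1 0 -4 0 0;1 0 -4 0 0;1 -0.4 -3.9 0 0;1 0 0 0 0;1 0 0 0 0"

```text
time: 29.65
eef_pos: [0.4809, 0.006, 0.1408]
tool_rot: [-0.001, 0.042, 0.999, 0.0]
wrist_force: [0.4, 0.5, -3.2]
width: 0.0219
gripper_force: 59.6
```

```bash
python3 - <<'E'
from h import *
st(); p,d,P,K,M=cam("wrist"); held(P);press(P,p); go(.4812,.0058,.063,np.pi-.082)
E
```

```text
t 29.65 p [0.4809 0.006  0.1408] yaw 3.058 F [ 0.4  0.5 -3.2] w 0.0219 q [-0.14  0.29 -0.42  0.87  0.   -0.06]
held: rodtop-TCP 0.0217 underside-TCP -0.0023  tail 0.0700 -> origin at tool x -0.0150, y@0 -0.0000 slope 0.0028, tilt 0.002
base 4967 (array([558.3,  -1.3]), 97.7, 208.5, 85.4)
tip 68 [223. 213.] [ 0.4931 -0.0183  0.0464]
tip 22 [284. 213.] [0.4976 0.0284 0.0459]
twist -0.001  x -0.03 y -0.10 z 7.80
```

Request:
apply_moves --targets "1 0 -0.1 3 0;1 0 0 3 0;1 0 0 1.7 0;1 0 0 0 0;1 0 0 0 0;1 -1.6 0 0 0;1 -1.7 0 0 0;1 -1.7 0 0 0;1 0 0 0 0;1 0 0 0 0;1 0 0 0.8 0;1 0 0 0.8 0;1 0 0 0.8 0;1 0 0 0.6 0;1 0 0 0.1 0;1 0 0 0 0"

```text
time: 31.3
eef_pos: [0.5308, 0.0013, 0.0332]
tool_rot: [-0.001, 0.041, 0.999, -0.0]
wrist_force: [0.9, -2.0, -12.1]
width: 0.0222
gripper_force: 59.2
```

```bash
python3 - <<'E'
from h import *
st(); p,d,P,K,M=cam("wrist"); cv2.imwrite("pics/w10.png",p); held(P); go(.5316,.0022,.0318,np.pi-.082)
E
```

```text
t 31.30 p [0.5308 0.0013 0.0332] yaw 3.060 F [  0.9  -2.  -12.1] w 0.0222 q [-0.13  0.5  -0.42  0.66 -0.   -0.05]
held: rodtop-TCP 0.0214 underside-TCP -0.0026  tail 0.0699 -> origin at tool x -0.0151, y@0 0.0004 slope 0.0068, tilt 0.002
twist 0.000  x -0.08 y 0.09 z 0.15
```

Request:
apply_moves --targets "4.5 0 0 0 0;4.5 0 0 0 0;4.5 0 0 0 0;4.5 0 0 -1 0;4.5 0 0 -3 0;4.5 0 0 -4 0;4.5 1 0 -5 0;4.5 1 0 -5 0;4.5 0 0 -5 0;1 0 0 -2 0;0 0 0 0 0;0 0 0 0 0"

```text
time: 32.55
eef_pos: [0.5122, 0.0031, 0.2827]
tool_rot: [0.001, 0.041, 0.999, 0.0]
wrist_force: [0.1, 0.9, -0.7]
width: 0.0018
gripper_force: 0.0
```

```bash
python3 - <<'E'
from h import *
st(); go(.617,-.0044,.181,np.pi-.082); p,d,P,K,M=cam("wrist"); k=(P[...,2]>.044)&(P[...,2]<.058)&(abs(P[...,1])<.025)&(P[...,0]<.55); Q=P[k]; print(np.round(np.percentile(Q,[1,50,99],axis=0),4).tolist())
E
```

```text
t 32.55 p [0.5122 0.0031 0.2827] yaw 3.060 F [ 0.1  0.9 -0.7] w 0.0018 q [-0.14  0.24 -0.08  1.24  0.   -0.06]
twist 0.000  x -10.51 y 0.11 z 10.17
[[0.4612, -0.0192, 0.0445], [0.4991, 0.0034, 0.0522], [0.5488, 0.0217, 0.0549]]
```

Request:
apply_moves --targets "0 -3.5 0.1 0 0;0 -3.5 0 0 0;0 -3.5 0 0 0;0 0 0 2 0;0 0 0 2 0;0 0 0 1 0;0 0 0 1 0;0 0 0 1 0;0 0 0 1 0;0 0 0 1 0;0 0 0 0.5 0;0 0 0 0.3 0;0 0 0 0.3 0;0 0 0 0.4 0;0 0 0 0 0;0 0 0 0 0"

```text
time: 34.2
eef_pos: [0.6169, -0.0044, 0.1816]
tool_rot: [0.002, 0.041, 0.999, -0.0]
wrist_force: [-17.5, 1.9, 41.0]
width: -0.0001
gripper_force: 20.5
```

Request:
apply_moves --targets "0 0 0 -1 0;0 0 0 -2 0;0 0 0 -2 0;0 0 0 -3 0;0 0 0 -2 0;4.5 3.5 0 0 0;4.5 3.5 0 0 0;4.5 3.5 0 0 0;4.5 0 0 0 0;4.5 0 0 0 0"

```text
time: 35.2
eef_pos: [0.5126, 0.004, 0.2776]
tool_rot: [0.001, 0.041, 0.999, -0.0]
wrist_force: [1.8, -0.0, -0.5]
width: 0.0447
gripper_force: 0.0
```

```bash
cat >> h.py <<'E'
def plug():
  p,d,P,K,M=cam("wrist"); 
  k=(P[...,2]>.040)&(P[...,2]<.1)&(abs(P[...,1])<.028)&(P[...,0]<.66)&(P[...,0]>.58); Q=P[k]
  if len(Q): print("plug",len(Q),np.round(np.percentile(Q[:,2],[10,50,80,90,95,98,100]),4))
  r=abs(P[...,2]-.225)<.03; r&=(abs(P[...,1])<.05)&(abs(P[...,0]-.617)<.04); 
  if r.any(): print("knob z",np.round(np.percentile(P[r][:,2],[50,90,98]),4))
E
python3 - <<'E'
from h import *
st(); plug(); go(.5315,.0022,.033,np.pi-.082)
E
```

```text
t 35.20 p [0.5126 0.004  0.2776] yaw 3.060 F [ 1.8 -0.  -0.5] w 0.0447 q [-0.13  0.24 -0.09  1.23  0.   -0.05]
plug 1339 [0.0517 0.0595 0.0604 0.0608 0.0611 0.0614 0.0622]
knob z [0.2317 0.2336 0.2341]
twist 0.000  x -1.83 y -0.02 z 24.45
```

Plug home. Retrieve it.

Request:
apply_moves --targets "4.5 -0.9 0 4 0;4.5 -0.9 0 5 0;4.5 0 0 5 0;4.5 0 0 5 0;4.5 0 0 3 0;4.5 0 0 1.4 0;4.5 0 0 1 0;4.5 0 0 0 0;1 0 0 0 0;1 0 0 0 0;1 0 0 0 0;1 0 0 0 0;1 0 0 0 0;1 0 0 -0.8 0;1 0 0 -0.8 0;1 0 0 -0.8 0;1 0 0 -0.7 0;1 0 0 0 0;1 0 0 0 0"

```text
time: 37.15
eef_pos: [0.5303, 0.0029, 0.0653]
tool_rot: [0.0, 0.041, 0.999, 0.0]
wrist_force: [0.1, 0.0, -2.3]
width: 0.0219
gripper_force: 60.4
```

```bash
python3 - <<'E'
from h import *
st(); p,d,P,K,M=cam("wrist"); held(P)
E
```

```text
t 37.15 p [0.5303 0.0029 0.0653] yaw 3.060 F [ 0.1  0.  -2.3] w 0.0219 q [-0.13  0.45 -0.39  0.73  0.   -0.05]
held: rodtop-TCP 0.0191 underside-TCP -0.0049  tail 0.0700 -> origin at tool x -0.0150, y@0 0.0010 slope -0.0073, tilt 0.001
```

Request:
apply_moves --targets "1 1.8 0 0 0;1 1.9 0 0 0;1 1.9 0 0 0;1 0 0 0 0;1 0 0 -3 0;1 0 0 -4 0;1 0 0 -4 -0.139;1 0 0 -4 -0.138;1 1.8 -4.4 0 0;1 1.8 -4.4 0 0;1 1.8 -4.4 0 0;1 1.8 -4.4 0 0;1 1.8 -4.4 0 0;1 1.8 -4.2 0 0;1 -2.7 -1.8 0 0;1 0 0 0 0;1 0 0 0 0"

```text
time: 38.9
eef_pos: [0.4493, -0.2835, 0.2143]
tool_rot: [-0.0, -0.097, 0.995, 0.0]
wrist_force: [-0.8, 1.1, -3.7]
width: 0.0218
gripper_force: 60.4
```

```bash
python3 - <<'E'
from h import *
st(); p,d,P,K,M=cam("wrist"); held(P); cv2.imwrite("pics/w11.png",p); go(.4494,-.2842,.0105,3.337)
E
```

```text
t 38.90 p [ 0.4493 -0.2835  0.2143] yaw -2.947 F [-0.8  1.1 -3.7] w 0.0218 q [-0.7   0.31 -0.17  1.09  0.   -0.9 ]
held: rodtop-TCP 0.0188 underside-TCP -0.0052  tail 0.0699 -> origin at tool x -0.0151, y@0 0.0001 slope -0.0045, tilt 0.002
twist 0.000  x -0.01 y -0.14 z 20.40
```

View pics/w11.png

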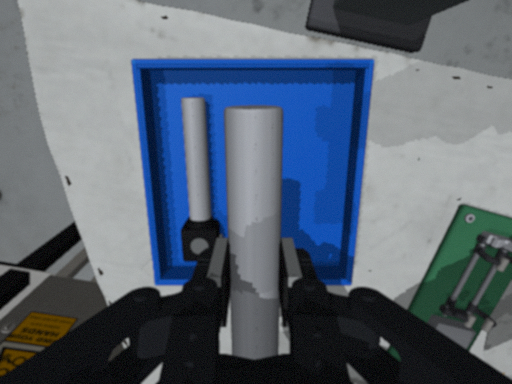

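Request:
apply_moves --targets "1 0 0 4 0;1 0 -0.1 4 0;1 0 0 4 0;1 0 0 4 0;1 0 0 3 0;1 0 0 1 0;1 0 0 0.5 0;1 0 0 0 0;3.5 0 0 0 0;3.5 0 0 0 0;3.5 0 0 -2 0;3.5 0 0 -4 0;3.5 0 0 -5 0;6 0 0 -5 0;6 0 0 -5 0;6 0 0 -5 0;6 0 0 -3 0;6 0 0 0 0"

```text
time: 40.75
eef_pos: [0.451, -0.2856, 0.3058]
tool_rot: [0.003, -0.097, 0.995, -0.003]
wrist_force: [0.6, -0.3, -0.0]
width: 0.06
gripper_force: 0.0
```

Request:
apply_moves --targets "8 -0.9 4.4 0 0;8 -0.9 4.4 0 0;8 -0.9 4.4 0 0;8 -0.9 4.4 0 0;8 -0.9 4.4 0 0;8 -0.9 4.4 0 0;8 -0.9 4.4 0 0;8 -0.9 4.4 0 0;8 -0.9 4.4 0 0;8 -0.9 4.4 0 0;8 -0.9 4.4 0 0;8 -0.9 4.4 0 0;8 -0.9 4.4 0 0;8 0 0 0 0;8 0 0 0 0"

```text
time: 42.25
eef_pos: [0.4527, 0.3002, 0.2997]
tool_rot: [-0.0, -0.098, 0.995, -0.0]
wrist_force: [0.6, -0.8, 0.4]
width: 0.08
gripper_force: 0.0
```

```bash
python3 - <<'E'
from h import *
st(); p,d,P,K,M=cam("wrist"); cv2.imwrite("pics/w12.png",p); H=holders(P,p)
p,d,P,K,M=cam("top")
for r in nets.regions_of("top","holder1")[:4]:
    Q=P[r["mask"]&~np.isnan(P[...,0])]; print(round(r["score"],2),rect(Q[:,:2]),np.round(np.percentile(Q[:,2],[50,95]),3))
E
```

```text
t 42.25 p [0.4527 0.3002 0.2997] yaw -2.944 F [ 0.6 -0.8  0.4] w 0.0800 q [ 0.45  0.3   0.04  1.31 -0.    0.25]
holder sc 0.79 n 2283 o [0.5361 0.3038] o_tail [0.5287 0.3042] yaw 3.080 headlen 0.044 len 0.170 ztop 0.031 box [251. 203.  56. 120.]
0.8 (array([ 481.1, -336.4]), 174.5, 40.8, 11.5) [0.028 0.036]
0.78 (array([522., 308.]), 177.2, 95.4, 18.8) [0.025 0.038]
0.71 (array([574.,  -3.]), 99.6, 238.6, 86.7) [0.015 0.231]
0.57 (array([ 468.9, -277.5]), 170.3, 52.6, 5.6) [0.028 0.037]
```

Request:
apply_moves --targets "6 0 0 0 -0.144;6 0 0 0 -0.144;6 0 0 0 -0.144;6 0 0 0 -0.144;6 0 0 0 -0.144;6 0 0 0 -0.144;6 0 0 0 -0.144;6 0 0 0 -0.144;6 0 0 0 -0.144;6 0 0 0 -0.144;6 0 0 0 -0.144;6 0 0 0 -0.144;6 0 0 0 -0.144;6 0 0 0 -0.144;6 0 0 0 -0.144;6 0 0 0 -0.144;6 0 0 0 -0.144;6 0 0 0 -0.144;6 0 0 0 -0.144;6 0 0 0 -0.144"

```text
time: 44.45
eef_pos: [0.4535, 0.2985, 0.3003]
tool_rot: [-0.0, 1.0, -0.031, 0.0]
wrist_force: [-0.0, -0.2, 0.9]
width: 0.0599
gripper_force: 0.0
```

```bash
python3 - <<'E'
from h import *
st(); go(.5465,.303,.0035,3.080+np.pi)
for n in ("top","scene"):
    p,d,P,K,M=cam(n); k=(P[...,1]>.15)&(P[...,1]<.45)&(P[...,0]>.6)&(P[...,0]<1)&(P[...,2]>.08)&(P[...,2]<.4)
    if k.any(): print(n,k.sum(),np.round(np.percentile(P[k],[1,50,99],axis=0),3).tolist())
E
```

```text
t 44.45 p [0.4535 0.2985 0.3003] yaw -0.062 F [-0.  -0.2  0.9] w 0.0599 q [ 0.45  0.3   0.04  1.31 -0.   -2.63]
twist -0.001  x 9.26 y -1.03 z 29.68
top 7263 [[0.703, 0.154, 0.087], [0.862, 0.286, 0.2], [0.995, 0.427, 0.31]]
scene 9553 [[0.697, 0.155, 0.084], [0.767, 0.29, 0.209], [0.993, 0.429, 0.312]]
```

Request:
apply_moves --targets "6 3.1 -0.5 0 0;6 3.1 -0.5 0 0;6 3.1 0 0 0;6 0 0 0 0;6 0 0 5 0;6 0 0 5 0;6 0 0 5 0;6 0 0 5 0;6 0 0 4 0;6 0 0 2 0;6 0 0 0 0;6 0 0 0 0"

```text
time: 45.75
eef_pos: [0.5468, 0.3032, 0.0409]
tool_rot: [-0.0, 0.999, -0.034, 0.0]
wrist_force: [0.2, 0.8, 0.8]
width: 0.0597
gripper_force: 0.0
```

```bash
python3 - <<'E'
from h import *
st(); p,d,P,K,M=cam("wrist"); cv2.imwrite("pics/w13.png",p)
s=telemetry.read_state(); e=s["eef_pos"]; ps=yaw(s); X=np.array([np.cos(ps),np.sin(ps)]); Y=np.array([np.sin(ps),-np.cos(ps)])
Q=P[~np.isnan(P[...,0])]; D=Q[:,:2]-e[:2]; t=D@X; y=D@Y; k=(t>.022)&(t<.12)&(abs(y)<.03)&(Q[:,2]>.015)&(Q[:,2]<.03)
print(k.sum(), np.polyfit(t[k],y[k],1), "origin x",np.percentile(t[k],99.5)-.085); go(.5465,.303,.0035,3.080+np.pi)
E
```

```text
t 45.75 p [0.5468 0.3032 0.0409] yaw -0.069 F [0.2 0.8 0.8] w 0.0597 q [ 0.39  0.63 -0.13  0.8   0.   -2.68]
4297 [-0.00065546  0.00031322] origin x -0.01329165920608931
twist -0.007  x -0.10 y 0.07 z 3.82
```

Aligned. Descend to z≈0.0035, grip, lift.

Request:
apply_moves --targets "6 0.2 0 1.5 0;6 0 0 1.5 0;6 0 0 0.8 0;6 0 0 0 0;1 0 0 0 0;1 0 0 0 0;1 0 0 0 0;1 0 0 0 0;1 0 0 0 0;1 0 0 0 0;1 0 0 -2 0;1 0 0 -4 0;1 0 0 -5 0;1 0 0 -5 0;1 0 0 0 0;1 0 0 0 0"

```text
time: 47.4
eef_pos: [0.5492, 0.3036, 0.163]
tool_rot: [-0.0, 0.999, -0.033, 0.001]
wrist_force: [-0.3, -0.3, -3.3]
width: 0.0216
gripper_force: 59.4
```

```bash
python3 - <<'E'
from h import *
st(); p,d,P,K,M=cam("wrist"); held(P); print(yaw(telemetry.read_state())-(-np.pi-.082))
E
```

```text
t 47.40 p [0.5492 0.3036 0.163 ] yaw -0.066 F [-0.3 -0.3 -3.3] w 0.0216 q [ 0.39  0.52  0.02  1.07 -0.   -2.69]
held: rodtop-TCP 0.0227 underside-TCP -0.0013  tail 0.0712 -> origin at tool x -0.0138, y@0 -0.0009 slope -0.0036, tilt 0.002
3.1572421635170977
```

Request:
apply_moves --targets "1 -3 0 0 0;1 -3 0 0 0;1 0 0 0 0.144;1 0 0 0 0.144;1 0 0 0 0.144;1 0 0 0 0.144;1 0 0 0 0.144;1 0 0 0 0.144;1 0 0 0 0.144;1 0 0 0 0.144;1 0 0 0 0.144;1 0 0 0 0.144;1 0 0 0 0.144;1 0 0 0 0.144;1 0 0 0 0.144;1 0 0 0 0.144;1 0 0 0 0.144;1 0 0 0 0.144;1 0 0 0 0.144;1 0 0 0 0.144"

```text
time: 49.45
eef_pos: [0.4873, 0.3066, 0.1595]
tool_rot: [-0.002, -0.236, 0.972, -0.0]
wrist_force: [0.4, 0.7, -1.8]
width: 0.0217
gripper_force: 59.3
```

Request:
apply_moves --targets "1 0 0 0 0.144;1 0 0 0 0.144;1 0 0 0 0.139;1 0 0 0 0.138;1 0 0 0 0;1 0 0 0 0"

```text
time: 50.05
eef_pos: [0.4879, 0.3068, 0.1605]
tool_rot: [-0.001, 0.039, 0.999, -0.001]
wrist_force: [1.2, 0.7, -3.5]
width: 0.0215
gripper_force: 59.3
```

```bash
python3 - <<'E'
from h import *
st(); p,d,P,K,M=cam("wrist"); held(P); go(.4828,.006,.14,np.pi-.082)
E
```

```text
t 50.05 p [0.4879 0.3068 0.1605] yaw 3.064 F [ 1.2  0.7 -3.5] w 0.0215 q [ 0.43  0.44 -0.13  1.01  0.    0.51]
held: rodtop-TCP 0.0208 underside-TCP -0.0032  tail 0.0703 -> origin at tool x -0.0147, y@0 0.0008 slope -0.0031, tilt 0.002
twist 0.004  x -1.94 y -30.04 z 2.08
```

Request:
apply_moves --targets "1 -0.2 -4 0 0.004;1 -0.2 -4 0 0;1 -0.2 -4 0 0;1 -0.2 -4 0 0;1 -0.2 -4 0 0;1 -0.3 -4 0 0;1 -0.3 -4 0 0;1 -0.3 -2 0 0;1 -0.2 0 2 0;1 0 0 0 0;1 0 0 0 0"

```text
time: 51.2
eef_pos: [0.4835, 0.0068, 0.1418]
tool_rot: [-0.001, 0.042, 0.999, 0.0]
wrist_force: [-0.0, -0.6, -2.2]
width: 0.0216
gripper_force: 59.6
```

```bash
python3 - <<'E'
from h import *
st(); p,d,P,K,M=cam("wrist"); held(P); go(.4828,.006,.0635,np.pi-.082)
E
```

```text
t 51.20 p [0.4835 0.0068 0.1418] yaw 3.057 F [-0.  -0.6 -2.2] w 0.0216 q [-0.14  0.29 -0.41  0.88  0.   -0.05]
held: rodtop-TCP 0.0206 underside-TCP -0.0034  tail 0.0706 -> origin at tool x -0.0144, y@0 0.0006 slope -0.0013, tilt 0.001
twist -0.002  x 0.10 y -0.11 z 7.88
```

Request:
apply_moves --targets "1 0 -0.1 3 -0.002;1 0 0 3 0;1 0 0 1.7 0;1 0 0 0 0;1 0 0 0 0;1 -1.6 0 0 0;1 -1.7 0 0 0;1 -1.6 0 0 0;1 0 0 0 0;1 0 0 0 0;1 0 0 0.8 0;1 0 0 0.8 0;1 0 0 0.8 0;1 0 0 0.7 0;1 0 0 0.1 0;1 0 0 0 0"

```text
time: 52.85
eef_pos: [0.5325, 0.0011, 0.0332]
tool_rot: [-0.0, 0.042, 0.999, -0.0]
wrist_force: [-3.1, -2.9, 8.7]
width: 0.0217
gripper_force: 61.2
```

```bash
python3 - <<'E'
from h import *
st(); p,d,P,K,M=cam("wrist"); held(P); go(.5328,.0022,.0333,np.pi-.082)
E
```

```text
t 52.85 p [0.5325 0.0011 0.0332] yaw 3.058 F [-3.1 -2.9  8.7] w 0.0217 q [-0.13  0.5  -0.41  0.66 -0.   -0.05]
held: rodtop-TCP 0.0209 underside-TCP -0.0031  tail 0.0702 -> origin at tool x -0.0148, y@0 0.0004 slope 0.0047, tilt -0.006
twist -0.002  x -0.02 y 0.11 z -0.01
```

Rod top at 54.1 mm, seated. Release and press.

Request:
apply_moves --targets "4.5 0 0 0 0;4.5 0 0 0 0;4.5 0 0 0 0;4.5 0 0 -1 0;4.5 0 0 -3 0;4.5 0 0 -4 0;4.5 1 0 -5 0;4.5 1 0 -5 0;4.5 0 0 -5 0;1 0 0 -2 0;0 0 0 0 0;0 0 0 0 0"

```text
time: 54.1
eef_pos: [0.5132, 0.0032, 0.2813]
tool_rot: [0.0, 0.042, 0.999, 0.0]
wrist_force: [-0.6, 1.1, -0.5]
width: 0.0016
gripper_force: 0.0
```

```bash
python3 - <<'E'
from h import *
st(); go(.617,-.0044,.178,np.pi-.082); p,d,P,K,M=cam("wrist"); k=(P[...,2]>.044)&(P[...,2]<.058)&(abs(P[...,1])<.025)&(P[...,0]<.55); Q=P[k]; print(np.round(np.percentile(Q,[1,50,99],axis=0),4).tolist())
E
```

```text
t 54.10 p [0.5132 0.0032 0.2813] yaw 3.058 F [-0.6  1.1 -0.5] w 0.0016 q [-0.14  0.24 -0.08  1.24  0.   -0.05]
twist -0.002  x -10.40 y 0.09 z 10.33
[[0.463, -0.0189, 0.0452], [0.4998, 0.0038, 0.0524], [0.5489, 0.0222, 0.055]]
```

Request:
apply_moves --targets "0 -3.5 0.1 0 0;0 -3.5 0 0 0;0 -3.4 0 0 0;0 0 0 2 0;0 0 0 2 0;0 0 0 1 0;0 0 0 1 0;0 0 0 1 0;0 0 0 1 0;0 0 0 1 0;0 0 0 0.4 0;0 0 0 0.3 0;0 0 0 0.3 0;0 0 0 0.4 0;0 0 0 0 0;0 0 0 0 0"

```text
time: 55.75
eef_pos: [0.617, -0.0045, 0.1816]
tool_rot: [0.002, 0.042, 0.999, -0.0]
wrist_force: [-18.0, 1.8, 42.6]
width: 0.0001
gripper_force: 21.1
```

Request:
apply_moves --targets "0 0 0 -1 0;0 0 0 -2 0;0 0 0 -2 0;0 0 0 -3 0;0 0 0 -2 0;4.5 3.5 0 0 0;4.5 3.5 0 0 0;4.5 3.4 0 0 0;4.5 0 0 0 0;4.5 0 0 0 0"

```text
time: 56.75
eef_pos: [0.5137, 0.0041, 0.2774]
tool_rot: [0.001, 0.042, 0.999, -0.0]
wrist_force: [0.7, 0.3, 0.0]
width: 0.0446
gripper_force: 0.0
```

```bash
python3 - <<'E'
from h import *
st(); plug(); go(.5325,.0022,.033,np.pi-.082)
E
```

```text
t 56.75 p [0.5137 0.0041 0.2774] yaw 3.058 F [0.7 0.3 0. ] w 0.0446 q [-0.13  0.25 -0.09  1.23  0.   -0.05]
plug 1344 [0.0512 0.0595 0.0603 0.0607 0.061  0.0614 0.0627]
knob z [0.2319 0.2336 0.2342]
twist -0.002  x -1.83 y -0.03 z 24.43
```

Request:
apply_moves --targets "4.5 -0.9 0 4 0;4.5 -0.9 0 5 0;4.5 0 0 5 0;4.5 0 0 5 0;4.5 0 0 3 0;4.5 0 0 1.4 0;4.5 0 0 1 0;4.5 0 0 0 0;1 0 0 0 0;1 0 0 0 0;1 0 0 0 0;1 0 0 0 0;1 0 0 0 0;1 0 0 -0.8 0;1 0 0 -0.8 0;1 0 0 -0.8 0;1 0 0 -0.7 0;1 0 0 0 0;1 0 0 0 0"

```text
time: 58.7
eef_pos: [0.5314, 0.0029, 0.0651]
tool_rot: [0.0, 0.042, 0.999, 0.0]
wrist_force: [0.3, -0.0, -3.2]
width: 0.0218
gripper_force: 60.3
```

```bash
python3 - <<'E'
from h import *
st(); p,d,P,K,M=cam("wrist"); held(P)
E
```

```text
t 58.70 p [0.5314 0.0029 0.0651] yaw 3.058 F [ 0.3 -0.  -3.2] w 0.0218 q [-0.13  0.46 -0.38  0.73  0.   -0.05]
held: rodtop-TCP 0.0195 underside-TCP -0.0045  tail 0.0697 -> origin at tool x -0.0153, y@0 0.0009 slope -0.0081, tilt 0.003
```

Request:
apply_moves --targets "1 1.8 0 0 0;1 1.9 0 0 0;1 1.9 0 0 0;1 0 0 0 0;1 0 0 -3 0;1 0 0 -4 0;1 0 0 -4 -0.139;1 0 0 -4 -0.138;1 1.6 -4.4 0 0;1 1.6 -4.4 0 0;1 1.6 -4.4 0 0;1 1.7 -4.5 0 0;1 1.7 -4.6 0 0;1 0 0 0 0;1 0 0 0 0"

```text
time: 60.25
eef_pos: [0.4376, -0.2284, 0.2144]
tool_rot: [-0.0, -0.095, 0.995, 0.0]
wrist_force: [0.3, 1.6, -2.5]
width: 0.0217
gripper_force: 60.4
```

```bash
python3 - <<'E'
from h import *
st(); p,d,P,K,M=cam("wrist"); held(P); tray(P,p); cv2.imwrite("pics/w14.png",p); go(.4381,-.2273,.0105,3.337)
E
```

```text
t 60.25 p [ 0.4376 -0.2284  0.2144] yaw -2.951 F [ 0.3  1.6 -2.5] w 0.0217 q [-0.63  0.24 -0.26  1.06  0.   -0.82]
held: rodtop-TCP 0.0191 underside-TCP -0.0049  tail 0.0701 -> origin at tool x -0.0149, y@0 -0.0004 slope -0.0026, tilt 0.003
tray 28864 (array([ 476.9, -278.7]), 261.1, 222.1, 11.3)
rim (array([ 464.6, -281.2]), 235.9, 222.1, 11.3)
twist -0.003  x -0.04 y -0.00 z 20.40
```

View pics/w14.png

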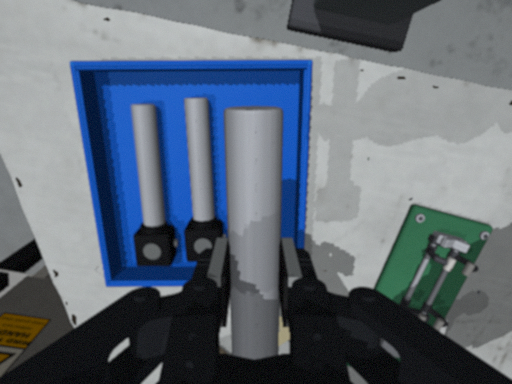

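Request:
apply_moves --targets "1 0 0 4 -0.003;1 0 0 4 0;1 0 0 4 0;1 0 0 4 0;1 0 0 3 0;1 0 0 1 0;1 0 0 0.5 0;1 0 0 0 0;3.5 0 0 0 0;3.5 0 0 0 0;3.5 0 0 -2 0;3.5 0 0 -4 0;3.5 0 0 -5 0;3.5 0 0 -5 0;3.5 0 0 -5 0;3.5 0 0 -3 0;3.5 4 0 0 0;3.5 4 0 0 0;3.5 0 0 0 0;3.5 0 0 0 0"

```text
time: 62.3
eef_pos: [0.3592, -0.2434, 0.251]
tool_rot: [0.001, -0.097, 0.995, -0.001]
wrist_force: [-1.0, -0.5, -1.1]
width: 0.0353
gripper_force: 0.0
```

```bash
python3 - <<'E'
from h import *
st(); p,d,P,K,M=cam("wrist"); holders(P,p); cv2.imwrite("pics/w15.png",p); plug()
E
```

```text
t 62.30 p [ 0.3592 -0.2434  0.251 ] yaw -2.947 F [-1.  -0.5 -1.1] w 0.0353 q [-0.76  0.1  -0.34  1.13  0.   -0.96]
holder sc 0.85 n 1503 o [ 0.3984 -0.2942] o_tail [ 0.463  -0.2761] yaw 0.272 headlen 0.163 len 0.170 ztop 0.033 box [212. 233.  35. 136.]
holder sc 0.84 n 1250 o [ 0.3905 -0.3113] o_tail [ 0.4903 -0.3079] yaw 0.034 headlen 0.108 len 0.109 ztop 0.028 box [180. 235.  32. 107.]
holder sc 0.61 n 2726 o [ 0.4481 -0.2246] o_tail [ 0.4531 -0.2235] yaw 0.207 headlen 0.043 len 0.171 ztop 0.034 box [257. 234.  39. 135.]
```

View pics/w15.png

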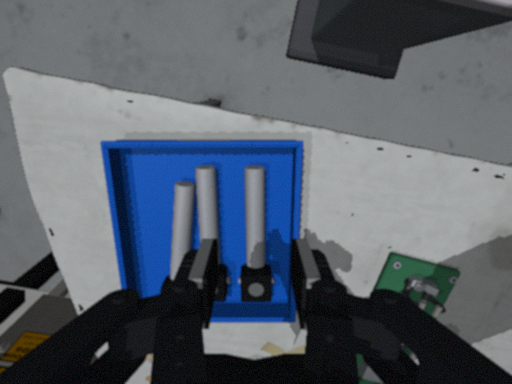

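Request:
apply_moves --targets "3.5 3 0 -3 0;3.5 3 0 -3 0;3.5 2 0 -3 0;3.5 0 0 0 0;3.5 0 0 0 0;3.5 0 0 0 0"

```text
time: 63.05
eef_pos: [0.2813, -0.2582, 0.339]
tool_rot: [-0.0, -0.098, 0.995, 0.001]
wrist_force: [0.6, -0.7, -0.6]
width: 0.035
gripper_force: 0.0
```

```bash
python3 - <<'E'
from h import *
st(); p,d,P,K,M=cam("wrist"); holders(P,p); q,d2,P2,K2,M2=cam("top")
for r in nets.regions_of("top","holder1")[:5]:
    m=r["mask"]&~np.isnan(P2[...,0]); Q=P2[m]
    print(round(r["score"],2),rect(Q[:,:2]),np.round(np.percentile(Q[:,2],[5,50,95]),3))
c=cv2.resize(q[180:280,310:410],(384,384),interpolation=cv2.INTER_CUBIC); cv2.imwrite("pics/f.png",np.hstack([p[:,:400],c]))
E
```

```text
t 63.05 p [ 0.2813 -0.2582  0.339 ] yaw -2.945 F [ 0.6 -0.7 -0.6] w 0.0350 q [-0.93 -0.03 -0.25  1.35  0.   -1.13]
holder sc 0.93 n 1661 o [ 0.4471 -0.2243] o_tail [ 0.4526 -0.2231] yaw 0.212 headlen 0.042 len 0.170 ztop 0.034 box [257. 258.  32. 108.]
holder sc 0.65 n 990 o [ 0.4567 -0.2755] o_tail [ 0.4621 -0.2739] yaw 0.294 headlen 0.042 len 0.170 ztop 0.034 box [220. 258.  27. 104.]
holder sc 0.62 n 377 o [ 0.3591 -0.3092] o_tail [ 0.4891 -0.3247] yaw -0.119 headlen 0.045 len 0.047 ztop 0.028 box [200. 234.  20.  33.]
0.9 (array([ 457.6, -227.1]), 176.3, 39.0, 15.9) [0.019 0.028 0.037]
0.86 (array([ 472.4, -283.5]), 175.7, 41.0, 16.3) [0.017 0.028 0.037]
0.55 (array([ 499. , -316.4]), 176.9, 51.0, 10.8) [0.017 0.028 0.037]
```

View pics/f.png

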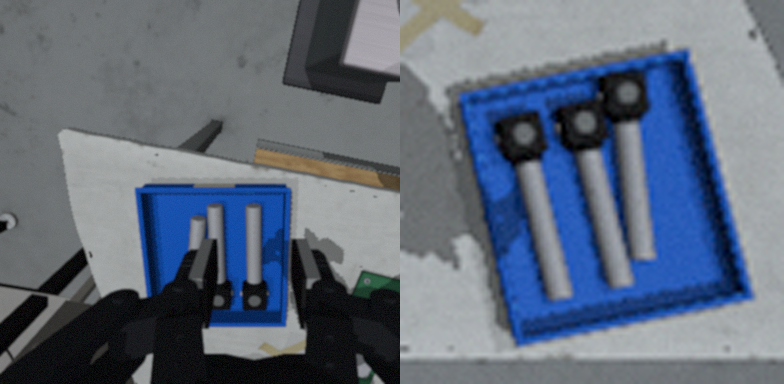

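```bash
python3 -c "
from h import *
print(order.close_job())"
```

```text
the job is handed in; nothing more can be done
None
```

All three holders had their plugs driven home in the press and lie flat, plug up, in the blue tray with the plunger back up; one was knocked askew inside the tray but stayed flat, and I handed the job in at about 63 s without seeing a verdict.

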